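Bring the red sample under the microscope by stroking the disc round

TASK

Lay a fingertip lightly on the black rubber rim of the specimen disc and, moving it along the rim, turn the disc steadily until the dish with the red grains stands centred under the small digital microscope that hangs over the disc. Touch nothing but the disc: the dishes must ride along in their places, never lifted, touched or shaken off them, and the microscope and the things around stay as they are. Then take the finger away.

Things in the scene. Friction and masses are not known exactly. Their poses are not given: they have to be found in the camera images.
- stand: fixed white inspection stand. Round plinth 300 mm across, 27 mm high, under the turning disc; beyond it on +x a foot block and a steel column (18 mm thick, 245 mm high, 185 mm from the axis). A small yellow tab (top at 46 mm), 141 mm from the axis on +x, marks the microscope's direction. Origin: on the disc's axis at bench height; z up, x from the axis towards the microscope and column
- lens (a point): centre of the lower end of the pen-type digital microscope on the stand, 115 mm above the bench and 62 mm from the disc's axis along the stand's +x: a white upright barrel 34 mm thick with a black ring light 38 mm across at its foot, reaching up to 230 mm, held by a level arm from the column at 180 mm
- view_point (a point): the spot on the disc's level straight below the microscope, 62 mm from the disc's axis, 46 mm above the bench
- disc: turning specimen disc, 260 mm across. Its black rubber rim (102 to 130 mm from the axis) has a flat top 45 mm above the bench; the ticked aluminium plate inside has its top at 46 mm. Turns both ways (12 rad each) about its upright axis with 0.06 N m of friction, so a light fingertip on the rim (3 to 6 N) drags it along; it stays where left. Its spring bearing gives up to 6 mm downwards (2 N, then 1 N/mm). Origin: on the axis, at its underside, 33 mm above the bench; z up
- dish_red: small loose porcelain dish, 36 mm across, 14 mm high, 2 mm wall, 30 g, standing on any one of the disc's four places, filled with red grains; origin: centre of its underside
- dish_green: small loose porcelain dish, 36 mm across, 14 mm high, 2 mm wall, 30 g, standing on any one of the disc's four places, filled with green grains; origin: centre of its underside
- dish_yellow: small loose porcelain dish, 36 mm across, 14 mm high, 2 mm wall, 30 g, standing on any one of the disc's four places, filled with yellow grains; origin: centre of its underside
- dish_dark: small loose porcelain dish, 36 mm across, 14 mm high, 2 mm wall, 30 g, standing on any one of the disc's four places, filled with black grains; origin: centre of its underside
- reagent: amber bottle with blue cap, 54 mm across, 115 mm high, loose bystander; origin: centre of its underside
- sample_jar: white jar with green lid, 56 mm across, 62 mm high, loose bystander; origin: centre of its underside
- beaker: glass beaker, 64 mm across, 75 mm high, loose bystander; origin: centre of its underside
- slide_box: blue slide box, 97 x 83 x 34 mm, loose bystander; origin: centre of its underside
- forceps: steel forceps lying on the bench, 125 mm long, 12 mm wide, 6 mm high, loose bystander; origin: centre of its underside, x along it
- place0 (a point): place 0 on the disc for a dish: centre of a flat black spot 41 mm across, 62 mm from the axis, 46 mm above the bench; the four places are a quarter turn apart and turn with the disc
- place1 (a point): place 1 on the disc for a dish: centre of a flat black spot 41 mm across, 62 mm from the axis, 46 mm above the bench; the four places are a quarter turn apart and turn with the disc
- place2 (a point): place 2 on the disc for a dish: centre of a flat black spot 41 mm across, 62 mm from the axis, 46 mm above the bench; the four places are a quarter turn apart and turn with the disc
- place3 (a point): place 3 on the disc for a dish: centre of a flat black spot 41 mm across, 62 mm from the axis, 46 mm above the bench; the four places are a quarter turn apart and turn with the disc
Things that resemble listed ones, but are neither listed nor needed, are in the scene too. What is shaped like the dish_yellow but purple is not meant.

How it is judged:
By the outcome, as a careful person would: the job done as asked, in the order asked, and still so for the second after the job is handed in, with the robot touching nothing.
It also fails if it takes over 56 s, if anything falls off the work surface, if the arm or the gripper's body presses on something with over 40 N, if the wrist force passes 120 N, or if a joint passes its speed limit or range.

ROBOT

A 7-joint arm with a two-finger parallel gripper is mounted at the origin on the work surface. World frame = base frame: x ahead of the robot, y to its left, z up, the work surface at z = 0. Lengths are in m, angles in degrees, forces in N, time in s.
With the tool pointing down it reaches from about 0.4 to 0.875 m from the base axis. Payload 6.5 kg.
Tool frame: the origin (TCP) lies between the finger pads; the fingertips stand 17 mm ahead of it and the grasp point (between the pads) lies 2 mm behind it; z points along the fingers, y is the line along which they close (so a half turn about z gives the same grasp; the last joint's range is limited). The gripper opens to 88 mm and grips with 3 to 60 N. Pads are 18 mm wide; open, the fingers measure 123 mm over their backs; the gripper's body (75 mm by 187 mm) begins 45 mm behind the grasp point.
Start: joints at [-80.397, 30.733, -0.252, 88.115, 0.149, 61.152, -4.079], TCP at [0.151, 0.632, 0.256] pointing down, gripper open.
Joint ranges: [-154.64, 154.64], [-21.42, 123.67], [-72.66, 72.17], [13.99, 137.28], [-74.86, 254.86], [10.95, 109.41], [-158.01, 158.01]. Speed limits (degrees/s): [136.94, 136.94, 180, 180, 180, 180, 180].

INTERFACE

Orientations are given as a 3x3 rotation matrix whose columns are the frame's x, y, z axes.
In Python, from station import robot gives the robot as it stands.
- The arm moves only by the shell command python3 -m handwheel 'ROWS' [OPENING] [FORCE]. ROWS is JSON, a list that holds one entry, the list of rows, each a list of 6 numbers: the shift along the tool's x, y, z in mm, then the turn, a rotation vector about the tool's x, y, z in rad. A call has 1 to 10 rows; each row shifts and turns the commanded pose from where the row before left it, along the tool's axes as they then stand; what a row does not reach is not made up. A row lasts 1/10 s, in which the tool goes at most 50 mm and 8.59 degrees, less where a joint would pass 70% of its speed; a pose out of reach is approached as far as the arm can. A call is refused whole if a number of a shift passes 50 or a number of a turn 0.15, either way. A call with a gripper value outside its range is refused whole. OPENING is the opening, from -1 (shut) to 1 (fully open), set as the call begins (- or left out, the last holds). The fingers move at their own pace and stop on an object; FORCE is the grip in N (left out, the last holds). Time passes only in rows, so rows that do not move let the fingers close. It gives the time, the measured TCP pose, the force, the opening and the grip force at its end, in the units of the state.
- robot.state(): the state, without advancing time (a new reading comes with each control period).
- robot.read_camera(name): name is "scene" or "side" or "wrist"; returns a dict with "image" (384x512x3 uint8, red, green, blue), "camera_matrix" (3x3 intrinsics, pixels), "k1" (the pictures are not rectified: a ray, as slopes to the right and down, at radius r is drawn at 1 + k1 r^2 times it, then the intrinsics apply), "T" (4x4, takes a point from camera to world coordinates); the wrist camera has in their place "tool_from_camera" (4x4, takes a point from camera to tool coordinates, whose origin is the TCP and whose axes are the flange's). Camera axes: x right, y down, z forward; pixel columns grow to the right and rows downward; lengths in m; the calibration is good to about 2 mm. A picture is of the moment at which its call begins: read the wrist's pose just before it. There is no depth.
- robot.hand_in(): hands the job in; it is judged then, once.
The state is a dict: "t": time; "q": joint angles; "joint_velocities": joint speeds; "joint_torque": joint torques, N m; "position": TCP position; "orientation": TCP orientation; "ft_force": force on the tool from outside, world axes, zero at the start; "wrist_torque": the same for the moment, N m; "finger_gap": finger opening in m; "grip_force": force on a finger pad.
Only numpy, scipy, OpenCV 4.12 (cv2) and the standard library are available. Lean on these libraries where they do the work, as an engineer would, in place of code of your own. Each camera call takes 0.05 s, during which the arm holds its last target. There are 200 camera calls.

## Working session

There is one attempt and no reset: what is moved stays moved. The work goes in short steps, Python scripts to look and compute and a shell command to move; the robot and the scene stay as the last step left them, time stands still between calls to the robot, and variables do not carry over. Pictures are saved under pics/ and viewed, at most 10 in all, crops included, and the job is handed in when it is done.

```bash
mkdir -p pics; ls; cat > h.py <<'E'
import numpy as np, cv2
from station import robot
def und(c,px):
    K=c["camera_matrix"];px=np.array(px,float).reshape(-1,2)
    d=np.c_[(px[:,0]-K[0,2])/K[0,0],(px[:,1]-K[1,2])/K[1,1]]
    u=d.copy()
    for _ in range(30): u=d/(1+c["k1"]*(u**2).sum(1,keepdims=True))
    return np.c_[u,np.ones(len(u))]
def toplane(c,T,px,z):
    r=und(c,px)@T[:3,:3].T;o=T[:3,3]
    return o+r*((z-o[2])/r[:,2])[:,None]
def proj(c,T,P):
    p=(np.array(P,float).reshape(-1,3)-T[:3,3])@T[:3,:3]
    u=p[:,:2]/p[:,2:];u=u*(1+c["k1"]*(u**2).sum(1,keepdims=True))
    K=c["camera_matrix"];return u*[K[0,0],K[1,1]]+[K[0,2],K[1,2]]
E
python3 - <<'E'
from h import *
s=robot.state();print(s)
ims=[]
for n in("scene","side"):
    c=robot.read_camera(n);np.save("pics/%s.npy"%n,c,allow_pickle=True)
    cv2.imwrite("pics/%s0.png"%n,c["image"][:,:,::-1]);print(n,c["T"][:3].round(3),c["camera_matrix"],c["k1"])
E
```

```text
pics
{'t': 0.0, 'q': array([-80.39727184,  30.77643997,  -0.25254083,  88.16686467,
         0.15012183,  61.1523856 ,  -4.07973929]), 'joint_velocities': array([-0.0463581 ,  0.04064202, -0.0064413 , -0.05402702,  0.08433891,
        0.06741262,  0.00984559]), 'joint_torque': array([ 7.08746556e-04, -5.70979571e+01,  9.91050638e-01, -2.51601255e+01,
       -5.62247867e-02,  1.79883552e-02,  1.61226617e-04]), 'position': array([0.15049652, 0.63176773, 0.2548774 ]), 'orientation': array([[-9.72804836e-01,  2.31626202e-01, -2.32330725e-04],
       [ 2.31626267e-01,  9.72803451e-01, -1.64856457e-03],
       [-1.55838620e-04, -1.65754548e-03, -9.99998614e-01]]), 'ft_force': array([-0.72107454,  0.40750615, -0.17984647]), 'wrist_torque': array([ 0.00261576, -0.02458382,  0.01623747]), 'grip_force': 0.0, 'finger_gap': 0.08819527767527553}
scene [[-0.765  0.453 -0.457  1.089]
 [ 0.644  0.527 -0.555  0.643]
 [-0.011 -0.719 -0.695  0.942]] [[393.71074311   0.         253.57652754]
 [  0.         393.71074311 201.66270977]
 [  0.           0.           1.        ]] -0.13286080604420805
side [[-0.994 -0.054  0.095  0.417]
 [-0.108  0.636 -0.764  0.761]
 [-0.019 -0.77  -0.638  0.741]] [[411.85517531   0.         254.62903945]
 [  0.         411.85517531 188.41981234]
 [  0.           0.           1.        ]] 0.023379070106043585
```

View pics/scene0.png

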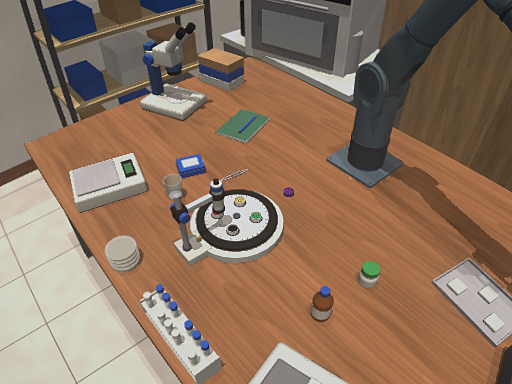

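View pics/side0.png

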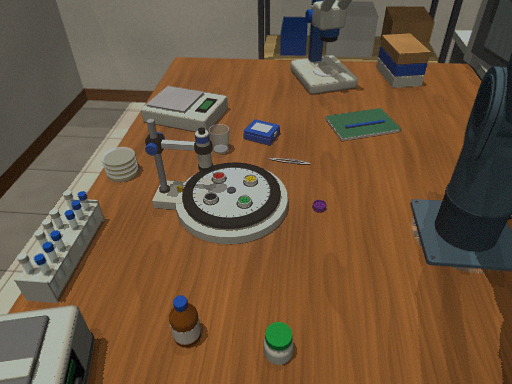

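The scene view shows the disc at (237,220), and the side view shows it at (232,195). Red candidates are the dish at side (219,177), which lies on the disc and matches the description, and nothing else red nearby. The yellow dish is at (250,180), green at (245,201) and dark at (211,199). The purple lookalike at (319,206) is off the disc.

```bash
python3 - <<'E'
from h import *
for n,box in(("side",(145,110,300,245)),("scene",(165,165,295,265))):
    c=np.load("pics/%s.npy"%n,allow_pickle=True).item();im=c["image"];T=c["T"]
    x0,y0,x1,y1=box
    cv2.imwrite("pics/%s_c.png"%n,cv2.resize(im[y0:y1,x0:x1,::-1],None,fx=5,fy=4.4 if 0 else 4.4,interpolation=cv2.INTER_CUBIC) if 0 else cv2.resize(im[y0:y1,x0:x1,::-1],None,fx=4.4,fy=4.4,interpolation=cv2.INTER_CUBIC))
    hsv=cv2.cvtColor(im,cv2.COLOR_RGB2HSV);m0=np.zeros(im.shape[:2],np.uint8);m0[y0:y1,x0:x1]=1
    def cent(name,lo,hi,z):
        m=cv2.inRange(hsv,np.array(lo),np.array(hi))*m0
        k,l,st,ce=cv2.connectedComponentsWithStats(m)
        for i in range(1,k):
            if st[i,4]>8: print(n,name,st[i,4],ce[i].round(1),toplane(c,T,ce[i],z)[0].round(4))
    cent("red",(0,130,80),(6,255,255),.056);cent("red2",(172,130,80),(180,255,255),.056)
    cent("green",(45,100,50),(85,255,255),.056);cent("yel",(20,120,80),(35,255,255),.056)
    # dark rim
    m=((im.max(2)<60).astype(np.uint8))*m0
    k,l,st,ce=cv2.connectedComponentsWithStats(m)
    i=1+np.argmax(st[1:,4]);cs,_=cv2.findContours((l==i).astype(np.uint8),cv2.RETR_CCOMP,cv2.CHAIN_APPROX_NONE)
    for q in sorted(cs,key=len)[-3:]:
        P=toplane(c,T,q[:,0],.045)[:,:2]
        keep=np.ones(len(P),bool)
        for _ in range(15):
            A=np.c_[2*P[keep],np.ones(keep.sum())];s=np.linalg.lstsq(A,(P[keep]**2).sum(1),rcond=None)[0]
            r=np.sqrt(s[2]+s[0]**2+s[1]**2);e=abs(np.hypot(*(P-s[:2]).T)-r);keep=e<max(.003,np.median(e)*1.5)
        print(n,"rim",len(P),keep.sum(),s[:2].round(4),r.round(4),"rms",e[keep].std())
E
```

```text
side red 46 [218.3 175.3] [ 0.6232 -0.1064  0.056 ]
side green 55 [244.1 199.5] [ 0.5408 -0.0133  0.056 ]
side yel 49 [250.  178.2] [ 0.536  -0.1011  0.056 ]
side yel 35 [179.4 188.5] [ 0.7152 -0.0424  0.056 ]
side rim 190 189 [ 0.5818 -0.0601] 0.105 rms 0.0006987376540012983
side rim 244 191 [ 0.5807 -0.0511] 0.1301 rms 0.0007505578287188945
scene green 42 [255.7 215.3] [ 0.5414 -0.0121  0.056 ]
scene yel 36 [239.3 199.9] [ 0.5369 -0.0998  0.056 ]
scene yel 22 [198.9 238.6] [ 0.7312 -0.0484  0.056 ]
scene rim 387 201 [ 0.5873 -0.0513] 0.1279 rms 0.0014406255118149048
```

View pics/side_c.png

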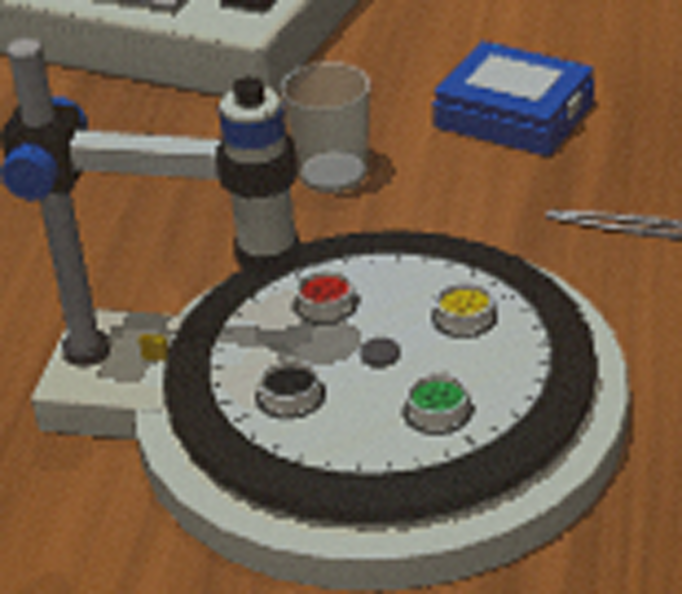

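The crop confirms it: the dish with red grains is at side (218,175). The yellow tab is at (179,188), and the disc centre comes out near (0.582,-0.060). Next I measure the stand's direction and get the wrist camera mount.

```bash
python3 - <<'E'
from h import *
C={n:np.load("pics/%s.npy"%n,allow_pickle=True).item() for n in("side","scene")}
px={}
for n,c in C.items():
    im=c["image"];hsv=cv2.cvtColor(im,cv2.COLOR_RGB2HSV)
    m=cv2.inRange(hsv,np.array((20,100,60)),np.array((35,255,255)))
    p={"side":(179,188),"scene":(199,239)}[n];k,l,st,ce=cv2.connectedComponentsWithStats(m)
    i=min(range(1,k),key=lambda i:np.hypot(*(ce[i]-p))-(st[i,4]>8)*50);px[n]=ce[i]
    print(n,ce[i],st[i],toplane(c,c["T"],ce[i],.041)[0].round(4))
o=np.array([.582,-.06,0])
# yaw hypotheses: where column foot/top and lens would be
for yaw in(-3,0,3):
    u=np.array([np.cos(np.radians(yaw)),np.sin(np.radians(yaw)),0])
    P=[o+.185*u+[0,0,.245],o+.062*u+[0,0,.23],o+.062*u+[0,0,.115],o+.141*u+[0,0,.046]]
    print(yaw,[ (n,proj(c,c["T"],P).round(1).tolist()) for n,c in C.items()])
w=robot.read_camera("wrist");print(w["tool_from_camera"].round(3),w["camera_matrix"][0],w["k1"])
E
python3 -m handwheel '[[[-10,-12,0,0,0,0],[-20,-24,0,0,0,0],[-30,-35,0,0,0,0],[-30,-35,0,0,0,0],[-30,-35,0,0,0,0],[-30,-35,0,0,0,0],[-30,-35,0,0,0,0],[-30,-35,0,0,0,0],[-30,-35,0,0,0,0],[-30,-35,0,0,0,0]]]' -1 20
```

```text
side [179.4        188.45714286] [176 186   7   6  35] [ 0.7217 -0.06    0.041 ]
scene [198.96 238.64] [196 236   6   6  25] [ 0.7251 -0.06    0.041 ]
-3 [('side', [[150.3, 119.0], [201.0, 128.0], [205.6, 167.0], [179.4, 185.2]]), ('scene', [[175.4, 193.6], [215.1, 179.0], [218.1, 208.3], [198.0, 235.8]])]
0 [('side', [[149.0, 121.1], [200.7, 128.7], [205.3, 167.7], [178.7, 187.0]]), ('scene', [[177.3, 195.5], [215.8, 179.6], [218.8, 208.9], [199.4, 237.2]])]
3 [('side', [[147.8, 123.2], [200.4, 129.4], [205.1, 168.5], [178.1, 188.7]]), ('scene', [[179.4, 197.4], [216.5, 180.2], [219.4, 209.5], [200.8, 238.6]])]
[[ 0.    -0.96  -0.28   0.072]
 [ 1.     0.     0.     0.   ]
 [ 0.    -0.28   0.96  -0.13 ]
 [ 0.     0.     0.     1.   ]] [334.90017173   0.         253.96998713] -0.024342513185367554
t: 1.15
position: [0.3405, 0.2605, 0.2558]
orientation: [[-0.973, 0.231, 0.0], [0.231, 0.973, 0.0], [-0.0, 0.0, -1.0]]
ft_force: [0.3, 0.6, 0.2]
finger_gap: 0.0105
grip_force: 0.0
```

```bash

python3 -m handwheel '[[[-27,-32,0,0,0,0],[-27,-32,0,0,0,0],[-27,-32,0,0,0,0],[-27,-32,0,0,0,0],[-27,-32,0,0,0,0],[-27,-32,0,0,0,0],[-21,-26,0,0,0,0],[-12,-17,0,0,0,0],[0,0,0,0,0,0.09],[0,0,0,0,0,0.09]]]'
python3 -m handwheel '[[[0,0,0,0,0,0],[0,0,0,0,0,0]]]'
cat > w.py <<'E'
from h import *
import sys
def look(name):
    s=robot.state();c=robot.read_camera("wrist");Tt=np.eye(4);Tt[:3,:3]=s["orientation"];Tt[:3,3]=s["position"]
    T=Tt@c["tool_from_camera"];im=c["image"];cv2.imwrite("pics/%s.png"%name,im[:,:,::-1])
    hsv=cv2.cvtColor(im,cv2.COLOR_RGB2HSV);R={}
    for n,ranges in dict(red=[((0,130,70),(7,255,255)),((172,130,70),(180,255,255))],green=[((45,90,50),(85,255,255))],yellow=[((20,110,80),(35,255,255))]).items():
        m=sum(cv2.inRange(hsv,np.array(a),np.array(b)) for a,b in ranges)
        m=cv2.morphologyEx(m,cv2.MORPH_CLOSE,np.ones((5,5),np.uint8))
        k,l,st,ce=cv2.connectedComponentsWithStats(m)
        for i in range(1,k):
            if st[i,4]>60:
                p=toplane(c,T,ce[i],.056)[0];print(n,st[i,4],ce[i].round(1),p.round(4),toplane(c,T,ce[i],.044)[0].round(4))
    return s,c,T
E
python3 - <<'E'
from w import *
s,c,T=look("w1");print(s["position"],s["q"],s["ft_force"])
print(proj(c,T,[[.582,-.06,.046],[.644,-.06,.115],[.723,-.06,.046]]).round(1))
E
```

```text
t: 2.15
position: [0.4753, -0.0124, 0.2556]
orientation: [[-0.913, 0.407, -0.0], [0.407, 0.913, -0.0], [0.0, -0.0, -1.0]]
ft_force: [-0.2, 0.3, -0.1]
finger_gap: 0.0006
grip_force: 0.0
t: 2.35
position: [0.4752, -0.0113, 0.2557]
orientation: [[-0.917, 0.4, -0.0], [0.4, 0.917, -0.0], [0.0, -0.0, -1.0]]
ft_force: [-0.3, -0.5, -0.8]
finger_gap: 0.0006
grip_force: 0.0
green 476 [277.8 224.6] [ 0.5413 -0.0122  0.056 ] [ 0.5461 -0.0133  0.044 ]
yellow 228 [200.  246.8] [ 0.5315 -0.099   0.056 ] [ 0.536  -0.1033  0.044 ]
yellow 290 [286.5 312.4] [ 0.6457 -0.0445  0.056 ] [ 0.6543 -0.0467  0.044 ]
yellow 278 [221.6 311.8] [ 0.6152 -0.1125  0.056 ] [ 0.6227 -0.1173  0.044 ]
yellow 2399 [267.3 367.1] [ 0.7091 -0.0951  0.056 ] [ 0.72   -0.0992  0.044 ]
[ 0.4751989  -0.01127103  0.255658  ] [-24.44506714  14.16523548  23.87617823 114.93104143  -7.18896549
  52.30002611  69.64322612] [-0.3379174  -0.50447667 -0.76247473]
[[251.9 267.6]
 [276.7 353.8]
 [297.3 360. ]]
```

View pics/w1.png

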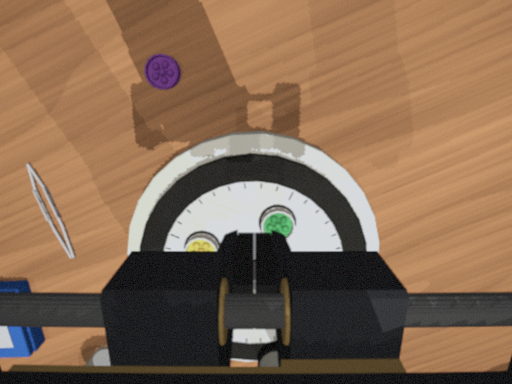

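The wrist view shows green at (278,224) and yellow at (202,246), which agrees with the other cameras. The purple lookalike at (162,72) lies off the disc. The fingers hover over the rim on the robot's side (r = 117 mm), well clear of the microscope, so I descend.

```bash

python3 -m handwheel '[[[0,0,20,0,0,0],[0,0,30,0,0,0],[0,0,35,0,0,0],[0,0,35,0,0,0],[0,0,30,0,0,0],[0,0,20,0,0,0],[0,0,10,0,0,0],[0,0,3,0,0,0],[0,0,0,0,0,0],[0,0,0,0,0,0]]]'
python3 -m handwheel '[[[0,0,2,0,0,0],[0,0,2,0,0,0],[0,0,2,0,0,0],[0,0,1,0,0,0],[0,0,1,0,0,0],[0,0,0,0,0,0],[0,0,0,0,0,0]]]'
python3 -m handwheel '[[[0,0,1,0,0,0],[0,0,1,0,0,0],[0,0,0,0,0,0],[0,0,0,0,0,0]]]'
```

```text
t: 3.4
position: [0.4761, -0.0114, 0.0737]
orientation: [[-0.916, 0.402, 0.002], [0.402, 0.916, 0.0], [-0.002, 0.001, -1.0]]
ft_force: [0.2, -0.3, 0.4]
finger_gap: 0.0004
grip_force: 0.0
t: 4.1
position: [0.4753, -0.0114, 0.0647]
orientation: [[-0.916, 0.402, -0.0], [0.402, 0.916, -0.0], [0.0, -0.0, -1.0]]
ft_force: [-0.4, 0.6, 0.2]
finger_gap: 0.0006
grip_force: 0.0
t: 4.5
position: [0.4753, -0.0114, 0.0627]
orientation: [[-0.916, 0.402, -0.0], [0.402, 0.916, -0.0], [0.0, -0.0, -1.0]]
ft_force: [0.2, -0.4, -0.3]
finger_gap: 0.0004
grip_force: 0.0
```

```bash

python3 -m handwheel '[[[0,0,0.5,0,0,0],[0,0,0.5,0,0,0],[0,0,0.5,0,0,0],[0,0,0,0,0,0],[0,0,0,0,0,0]]]'
python3 -m handwheel '[[[0,0,0.5,0,0,0],[0,0,0.5,0,0,0],[0,0,0,0,0,0],[0,0,0,0,0,0]]]'
```

```text
t: 5.0
position: [0.4753, -0.0114, 0.0613]
orientation: [[-0.916, 0.402, 0.0], [0.402, 0.916, 0.0], [-0.0, 0.0, -1.0]]
ft_force: [-0.6, 0.3, 2.6]
finger_gap: -0.0
grip_force: 1.4
t: 5.4
position: [0.4753, -0.0114, 0.0602]
orientation: [[-0.916, 0.402, 0.0], [0.402, 0.916, 0.0], [-0.0, 0.0, -1.0]]
ft_force: [-1.2, 0.2, 4.2]
finger_gap: 0.0003
grip_force: 1.9
```

Contact is at about 4 N. Now I start the arc: counter-clockwise, about 0.845 rad in total.

```bash

python3 -m handwheel '[[[0,-0.59,0,0,0,-0.005],[0.01,-1.17,0,0,0,-0.01],[0.01,-1.76,0,0,0,-0.015],[0.01,-1.76,0,0,0,-0.015],[0.01,-1.76,0,0,0,-0.015],[0.01,-1.76,0,0,0,-0.015],[0.01,-1.76,0,0,0,-0.015],[0.01,-1.76,0,0,0,-0.015],[0.01,-1.76,0,0,0,-0.015],[0.01,-1.76,0,0,0,-0.015]]]'
python3 -m handwheel '[[[0.01,-1.76,0,0,0,-0.015],[0.01,-1.76,0,0,0,-0.015],[0.01,-1.76,0,0,0,-0.015],[0.01,-1.76,0,0,0,-0.015],[0.01,-1.76,0,0,0,-0.015],[0.01,-1.76,0,0,0,-0.015],[0.01,-1.76,0,0,0,-0.015],[0.01,-1.76,0,0,0,-0.015],[0.01,-1.76,0,0,0,-0.015],[0.01,-1.17,0,0,0,-0.01]]]'
python3 - <<'E'
from w import *
s,c,T=look("w2");p=s["position"]-[.582,-.06,0];print(np.hypot(*p[:2]),np.degrees(np.arctan2(p[1],p[0])),s["q"].round(0))
c=robot.read_camera("side");cv2.imwrite("pics/s2.png",cv2.resize(c["image"][110:245,145:300,::-1],None,fx=4,fy=4))
E
```

```text
t: 6.4
position: [0.4698, -0.0264, 0.0603]
orientation: [[-0.962, 0.274, 0.0], [0.274, 0.962, -0.0], [-0.0, 0.0, -1.0]]
ft_force: [0.0, 0.4, 4.2]
finger_gap: 0.0006
grip_force: 1.9
t: 7.4
position: [0.4662, -0.043, 0.0603]
orientation: [[-0.991, 0.132, 0.0], [0.132, 0.991, -0.0], [-0.0, -0.0, -1.0]]
ft_force: [0.7, -0.1, 3.6]
finger_gap: 0.0003
grip_force: 1.9
yellow 309 [221.8 311.5] [ 0.4898 -0.061   0.056 ] [ 0.4983 -0.0634  0.044 ]
yellow 288 [286.3 313.9] [ 0.495  -0.0312  0.056 ] [ 0.504  -0.0311  0.044 ]
yellow 2533 [255.1 367.2] [ 0.524  -0.0498  0.056 ] [ 0.5355 -0.0513  0.044 ]
0.11704576473542706 171.6620098210207 [ -9.  33.  11. 122. -14.  26.  95.]
```

View pics/s2.png

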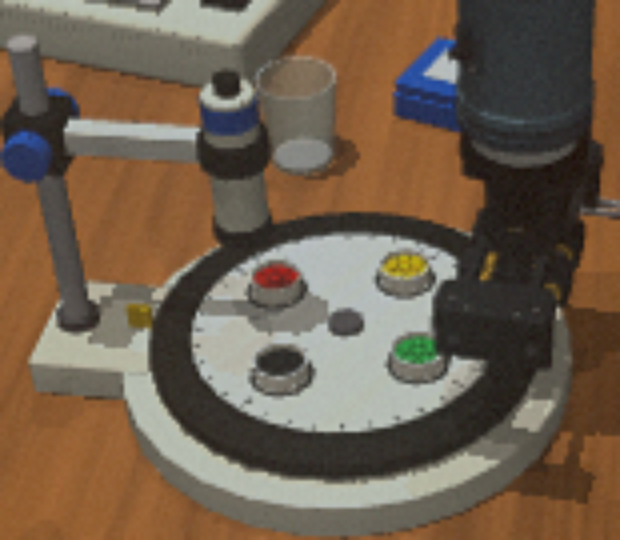

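The disc turns with the finger; red is now at crop (275,280), nearer the microscope, and the dishes are in their places. I continue.

```bash

python3 -m handwheel '[[[0.01,-1.17,0,0,0,-0.01],[0.01,-1.76,0,0,0,-0.015],[0.01,-1.76,0,0,0,-0.015],[0.01,-1.76,0,0,0,-0.015],[0.01,-1.76,0,0,0,-0.015],[0.01,-1.76,0,0,0,-0.015],[0.01,-1.76,0,0,0,-0.015],[0.01,-1.76,0,0,0,-0.015],[0.01,-1.76,0,0,0,-0.015],[0.01,-1.76,0,0,0,-0.015]]]'
python3 -m handwheel '[[[0.01,-1.76,0,0,0,-0.015],[0.01,-1.76,0,0,0,-0.015],[0.01,-1.76,0,0,0,-0.015],[0.01,-1.76,0,0,0,-0.015],[0.01,-1.76,0,0,0,-0.015],[0.01,-1.76,0,0,0,-0.015],[0.01,-1.76,0,0,0,-0.015],[0.01,-1.76,0,0,0,-0.015],[0.01,-1.76,0,0,0,-0.015],[0.01,-1.76,0,0,0,-0.015]]]'
python3 -m handwheel '[[[0.01,-1.76,0,0,0,-0.015],[0.01,-1.76,0,0,0,-0.015],[0.01,-1.76,0,0,0,-0.015],[0.01,-1.76,0,0,0,-0.015],[0.01,-1.76,0,0,0,-0.015],[0.01,-1.76,0,0,0,-0.015],[0.01,-1.17,0,0,0,-0.01],[0.01,-1.17,0,0,0,-0.01],[0,-0.59,0,0,0,-0.005],[0,0,0,0,0,0]]]'
cat > m.py <<'E'
from h import *
def cents(name,vis=None):
    c=robot.read_camera(name);im=c["image"];hsv=cv2.cvtColor(im,cv2.COLOR_RGB2HSV);m0=np.zeros(im.shape[:2],np.uint8)
    x0,y0,x1,y1=dict(side=(145,110,300,245),scene=(165,165,295,265))[name];m0[y0:y1,x0:x1]=1
    if vis: cv2.imwrite("pics/%s.png"%vis,cv2.resize(im[y0:y1,x0:x1,::-1],None,fx=4,fy=4))
    for n,a,b in(("red",(0,120,60),(7,255,255)),("green",(45,90,40),(85,255,255)),("yellow",(20,110,70),(35,255,255))):
        k,l,st,ce=cv2.connectedComponentsWithStats(cv2.inRange(hsv,np.array(a),np.array(b))*m0)
        for i in range(1,k):
            if st[i,4]>8:
                p=toplane(c,c["T"],ce[i],.056)[0];d=p-[.582,-.06,0]
                print(name,n,st[i,4],ce[i].round(1),p.round(4),"r",np.hypot(*d[:2]).round(4),"ang",np.degrees(np.arctan2(d[1],d[0])).round(1))
E
python3 - <<'E'
from m import *
s=robot.state();p=s["position"]-[.582,-.06,0];print(np.degrees(np.arctan2(p[1],p[0])),s["q"].round(0))
cents("side","s3");cents("scene")
E
```

```text
t: 8.5
position: [0.465, -0.0599, 0.0603]
orientation: [[-1.0, -0.012, 0.0], [-0.012, 1.0, -0.0], [-0.0, -0.0, -1.0]]
ft_force: [1.5, 0.2, 4.1]
finger_gap: 0.0007
grip_force: 1.9
t: 9.5
position: [0.4661, -0.0774, 0.0602]
orientation: [[-0.987, -0.162, 0.0], [-0.162, 0.987, 0.0], [-0.0, 0.0, -1.0]]
ft_force: [3.5, -0.2, 3.5]
finger_gap: 0.0006
grip_force: 1.9
t: 10.5
position: [0.4688, -0.0907, 0.0602]
orientation: [[-0.962, -0.273, -0.0], [-0.273, 0.962, -0.0], [0.0, -0.0, -1.0]]
ft_force: [3.3, 1.4, 4.0]
finger_gap: 0.0004
grip_force: 1.9
-164.8469973928707 [  2.  33.   4. 120.  -6.  26. 116.]
side red 43 [208.5 184. ] [ 0.6425 -0.067   0.056 ] r 0.061 ang -6.6
side green 54 [253.4 191.4] [ 0.5208 -0.0469  0.056 ] r 0.0625 ang 167.9
side yellow 48 [237.8 173.5] [ 0.5716 -0.1187  0.056 ] r 0.0596 ang -100.0
side yellow 35 [179.4 188.5] [ 0.7152 -0.0424  0.056 ] r 0.1344 ang 7.5
scene red 44 [218.4 221.5] [ 0.6459 -0.0668  0.056 ] r 0.0642 ang -6.1
scene green 37 [252.8 206.8] [ 0.5238 -0.0471  0.056 ] r 0.0596 ang 167.5
scene yellow 34 [227.1 202. ] [ 0.5728 -0.1179  0.056 ] r 0.0586 ang -99.0
scene yellow 22 [198.9 238.6] [ 0.7312 -0.0484  0.056 ] r 0.1497 ang 4.4
```

View pics/s3.png

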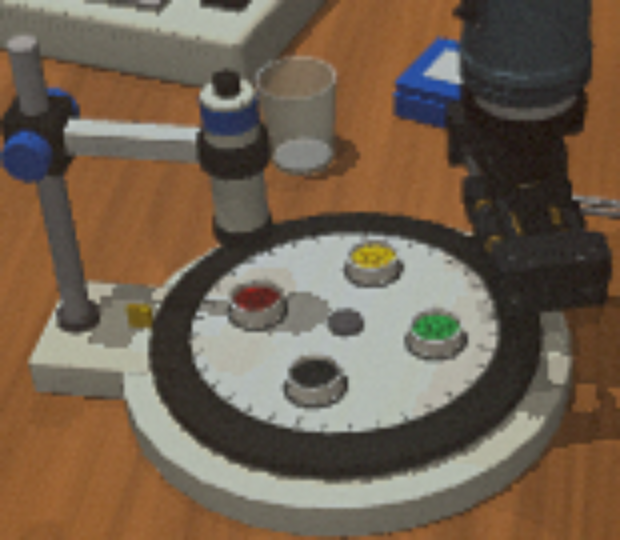

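Finger and disc have both turned about 39°, with no slip. Red now sits at about -9.3°, taken from the red–green line. The stand's own direction needs a more accurate value before the last bit.

```bash
python3 - <<'E'
from m import *
tiles=[]
for n,(x0,y0,x1,y1),o in(("side",(140,112,215,212),[.582,-.0598,0]),("scene",(165,170,240,270),[.585,-.0595,0])):
    c=robot.read_camera(n);f=6;a=cv2.resize(c["image"][y0:y1,x0:x1,::-1],None,fx=5,fy=5,interpolation=cv2.INTER_CUBIC)
    for yaw,col in((-4,(255,0,255)),(0,(0,255,0)),(4,(255,255,0))):
        u=np.array([np.cos(np.radians(yaw)),np.sin(np.radians(yaw)),0]);o=np.array(o)
        for A,B in((o+.185*u+[0,0,.06],o+.185*u+[0,0,.245]),(o+.062*u+[0,0,.115],o+.062*u+[0,0,.23])):
            q=((proj(c,c["T"],[A,B])-[x0,y0]+.5)*5).round().astype(int);cv2.line(a,tuple(map(int,q[0])),tuple(map(int,q[1])),col,1)
        q=((proj(c,c["T"],[o+.141*u+[0,0,.046]])-[x0,y0]+.5)*5)[0].astype(int);cv2.circle(a,tuple(map(int,q)),2,col,-1)
    tiles.append(a)
cv2.imwrite("pics/st.png",np.hstack(tiles))
E
```

```text
(no output)
```

View pics/st.png

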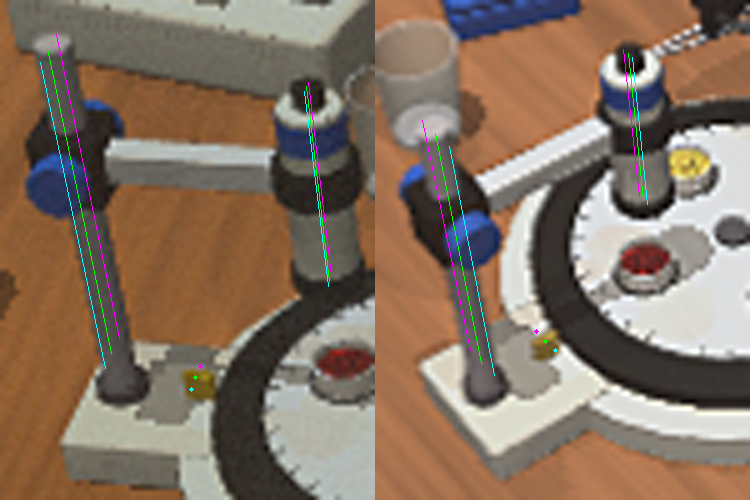

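Projected axes for a stand direction of 0° pass within a pixel or so of the column, barrel and tab in both views (column foot near (483,365) in the right tile). The direction is therefore about 0 ± 1°, and about 9.0° remains (0.157 rad).

```bash

python3 -m handwheel '[[[0,-0.59,0,0,0,-0.005],[0.01,-1.17,0,0,0,-0.01],[0.01,-1.76,0,0,0,-0.015],[0.01,-1.76,0,0,0,-0.015],[0.01,-1.76,0,0,0,-0.015],[0.01,-1.76,0,0,0,-0.015],[0.01,-1.76,0,0,0,-0.015],[0.01,-1.76,0,0,0,-0.015],[0.01,-1.76,0,0,0,-0.015],[0.01,-1.76,0,0,0,-0.015]]]'
python3 -m handwheel '[[[0,-1.17,0,0,0,-0.01],[0,-0.82,0,0,0,-0.007],[0,-0.59,0,0,0,-0.005],[0,0,0,0,0,0],[0,0,0,0,0,0],[0,0,0,0,0,0]]]'
python3 - <<'E'
from m import *
s=robot.state();p=s["position"]-[.582,-.06,0];print(np.degrees(np.arctan2(p[1],p[0])))
cents("side","s4");cents("scene")
E
```

```text
t: 11.7
position: [0.4739, -0.1056, 0.0602]
orientation: [[-0.916, -0.401, -0.0], [-0.401, 0.916, 0.0], [0.0, 0.0, -1.0]]
ft_force: [1.2, 1.2, 3.9]
finger_gap: 0.0004
grip_force: 1.9
t: 12.3
position: [0.4749, -0.108, 0.0602]
orientation: [[-0.908, -0.42, -0.0], [-0.42, 0.908, -0.0], [0.0, -0.0, -1.0]]
ft_force: [0.4, 0.3, 3.2]
finger_gap: 0.0005
grip_force: 1.9
-155.86695089769478
side red 48 [207.4 186.5] [ 0.6435 -0.0568  0.056 ] r 0.0615 ang 3.0
side green 50 [254.3 189.1] [ 0.5195 -0.0565  0.056 ] r 0.0626 ang 176.8
side yellow 46 [234.3 173.2] [ 0.5813 -0.1193  0.056 ] r 0.0593 ang -90.7
side yellow 36 [179.3 188.5] [ 0.7153 -0.0421  0.056 ] r 0.1345 ang 7.7
scene red 43 [220.1 223.3] [ 0.6463 -0.0571  0.056 ] r 0.0644 ang 2.6
scene green 36 [251.3 204.9] [ 0.5221 -0.0566  0.056 ] r 0.06 ang 176.7
scene yellow 22 [225.8 203.1] [ 0.5792 -0.1169  0.056 ] r 0.0569 ang -92.8
scene yellow 22 [198.9 238.6] [ 0.7312 -0.0484  0.056 ] r 0.1497 ang 4.4
```

The red–green line is now at about -0.2° and red is on the stand's axis. Lifting off straight up.

```bash

python3 -m handwheel '[[[0,0,-1,0,0,0],[0,0,-2,0,0,0],[0,0,-4,0,0,0],[0,0,-10,0,0,0],[0,0,-20,0,0,0],[0,0,-30,0,0,0],[0,0,-35,0,0,0],[0,0,-35,0,0,0],[0,0,-20,0,0,0],[0,0,-8,0,0,0]]]'
python3 -m handwheel '[[[0,0,0,0,0,0],[0,0,0,0,0,0],[0,0,0,0,0,0]]]'
python3 - <<'E'
from m import *
cents("side","s5");cents("scene")
c=robot.read_camera("scene");b=cv2.resize(c["image"][165:265,165:295,::-1],None,fx=3,fy=3);a=cv2.imread("pics/s5.png");a=cv2.resize(a,None,fx=.6,fy=.6)
h=max(a.shape[0],b.shape[0]);pad=lambda i:cv2.copyMakeBorder(i,0,h-i.shape[0],0,0,cv2.BORDER_CONSTANT)
cv2.imwrite("pics/fin.png",np.hstack([pad(a),pad(b)]))
E
```

```text
t: 13.4
position: [0.4756, -0.1081, 0.2277]
orientation: [[-0.908, -0.42, 0.003], [-0.42, 0.908, -0.0], [-0.003, -0.002, -1.0]]
ft_force: [0.3, -0.8, -0.2]
finger_gap: 0.0003
grip_force: 0.0
t: 13.7
position: [0.4741, -0.1077, 0.2239]
orientation: [[-0.908, -0.42, -0.003], [-0.42, 0.908, 0.0], [0.002, 0.001, -1.0]]
ft_force: [0.5, -0.8, -0.1]
finger_gap: 0.0005
grip_force: 0.0
side red 46 [207.4 185.6] [ 0.6442 -0.0604  0.056 ] r 0.0622 ang -0.4
side green 53 [254.1 188.5] [ 0.5203 -0.059   0.056 ] r 0.0617 ang 179.0
side yellow 49 [234.1 172.6] [ 0.5821 -0.1218  0.056 ] r 0.0618 ang -89.9
side yellow 35 [179.4 188.5] [ 0.7152 -0.0424  0.056 ] r 0.1344 ang 7.5
scene red 43 [219.9 222.7] [ 0.6452 -0.0595  0.056 ] r 0.0632 ang 0.4
scene green 39 [251.1 204.4] [ 0.5213 -0.0589  0.056 ] r 0.0608 ang 178.9
scene yellow 21 [225.7 202.9] [ 0.5788 -0.118   0.056 ] r 0.058 ang -93.2
scene yellow 22 [198.9 238.6] [ 0.7312 -0.0484  0.056 ] r 0.1497 ang 4.4
```

View pics/fin.png

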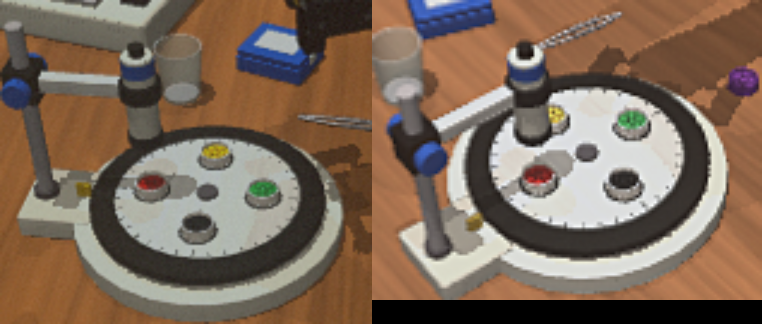

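The red dish at left tile (151,186) lies in line with the hub and the tab, under the microscope. The dishes and everything around are in place and the finger is clear, so I hand in.

```bash
python3 -c "
from station import robot
print(robot.hand_in())"
```

```text
the job is handed in; nothing more can be done
None
```

I turned the disc about 48° with a fingertip pressing about 4 N on the rim; in the camera images the red dish then stands under the microscope to within about 1 mm, the dishes stayed in their places, the finger is lifted clear, and the job is handed in.

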